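# Fit the filter cassette in the dust extractor and clamp it with the draw latch

## Robot

A 6-joint arm with a two-finger parallel gripper is mounted at the origin on a cart in front of the work surface, level with it; the furniture and walls round the work are solid. World frame = base frame: x ahead of the robot, y to its left, z up, the work surface at z = 0. Lengths are in m, angles in rad, forces in N, time in s.
With the tool pointing down it reaches from about 0.225 to 0.875 m from the base axis. Payload 3.4 kg.
Tool frame: the origin (TCP) lies at the very end of the fingers, on their centre line; the grasp point (between the pads) lies behind it (manip.grasp_offset is the z of the grasp point in the tool frame, in m); z points along the fingers, y is the line along which they close (so a half turn about z gives the same grasp; the last joint's range is limited). The gripper opens to 85 mm and grips with 20 to 120 N. Pads are 22 mm wide; open, the fingers measure 114 mm over their backs; the gripper's body (76 mm by 85 mm) begins 54 mm behind the grasp point. The pads swing forward as they close: fully open they stand 13 mm farther back than shut.
Start: joints at [1.041, 0.276, 1.505, -0, 1.361, -0.121], TCP at [0.229, 0.528, 0.231] pointing down, gripper open.
Joint ranges: [-2.89, 2.89], [-0.75, 2.08], [0.22, 2.7], [-1.18, 4.32], [0.11, 2.71], [-2.7, 2.7]. Speed limits (rad/s): [2.57, 2.57, 3.14, 3.14, 3.14, 3.14].

## Interface

Orientations are given as a unit quaternion [w, x, y, z].
In Python, from rig import manip gives the robot as it stands.
- The arm moves only by the shell command python3 -m pendant 'ROWS' [FORCE]. ROWS is JSON, a list of rows, each an object of numbers: "dx", "dy", "dz": the shift along the tool's x, y, z in m; "rx", "ry", "rz": the turn, a rotation vector about the tool's x, y, z in degrees; "hand": the finger opening in m, from 0 to 0.0854. In form: [{"dx": .., "dy": .., "dz": .., "rx": .., "ry": .., "rz": .., "hand": ..}, ...]. A call has 1 to 12 rows; each row shifts and turns the commanded pose from where the row before left it, along the tool's axes as they then stand; what a row does not reach is not made up. A row lasts 1/12 s, in which the tool goes at most 41.7 mm and 7.16 degrees, less where a joint would pass 70% of its speed; a pose out of reach is approached as far as the arm can. A call is refused whole if a number of a shift passes 0.0417 or a number of a turn 7.16, either way. A call with a gripper value outside its range is refused whole. The fingers move at their own pace and stop on an object; FORCE is the grip in N (left out, the last holds). Time passes only in rows, so rows that do not move let the fingers close. It gives the time, the measured TCP pose, the force, the opening and the grip force at its end, in the units of the state.
- manip.get_state(): the state, without advancing time (a new reading comes with each control period).
- manip.get_image(name): name is "side" or "top" or "wrist"; returns a dict with "frame" (384x512x3 uint8, red, green, blue), "fx", "fy", "cx", "cy" (pixels), "distortion" ([k1, k2, p1, p2, k3] as OpenCV has them; the pictures are not rectified), "position" and "attitude" of the camera in the world; the wrist camera has in their place "mount" (4x4, takes a point from camera to tool coordinates, whose origin is the TCP and whose axes are the flange's). Camera axes: x right, y up, looking along -z (the intrinsics and any distortion apply to the point x, -y, -z); pixel columns grow to the right and rows downward; lengths in m; the calibration is good to about 2 mm. A picture is of the moment at which its call begins: read the wrist's pose just before it. There is no depth.
- manip.sign_off(): hands the job in; it is judged then, once.
The state is a dict: "clock": time; "qpos": joint angles; "qd": joint speeds; "effort": joint torques, N m; "position": TCP position; "ee_rot": TCP orientation; "contact_force": force on the tool from outside, world axes, zero at the start; "moment": the same for the moment, N m; "width": finger opening in m; "gripper_force": force on a finger pad.
Only numpy, scipy, OpenCV 4.12 (cv2) and the standard library are available. Lean on these libraries where they do the work, as an engineer would, in place of code of your own. Each camera call takes 0.05 s, during which the arm holds its last target. There are 200 camera calls.

## Task

Fit the loose filter cassette into the bay of the dust extractor: set its nose in the mouth of the bay and let go of it there, then slide it in from its tail, under the lips, until the spring bolt clicks out behind it. Then bring the wire loop of the draw latch over and down behind the keeper on the cassette, and press the lever over centre until it lies flat, so that the cassette is drawn tight onto the rubber seal. Leave the things lying around where they are.

Things in the scene. Friction and masses are not known exactly. Their poses are not given: they have to be found in the camera images.
- cassette: Loose filter cassette, about 0.35 kg: aluminium box 120 (x) x 60 (y) x 32 (z) mm with white pleats on top; origin under the middle of the box, +x towards its nose, z up. Keeper near the nose on top, black pull grip at the tail. Lift it by its 60 mm wide sides (centre of mass within 4 mm of the middle).
- nose (a point): Lower edge of the cassette's nose face, middle; 60 mm ahead of cassette.
- pull_grip (a point): Top middle of the black pull grip, an upright rib 10 mm thick (y), 28 mm long behind the tail face (x = -60 to -89 mm in the cassette's frame), from 2 to 38 mm above the cassette's underside: pinch it from above across y. Carrying the cassette by it alone lets the nose sag.
- keeper (a point): Seat of the keeper, a steel hook on the cassette's top, 26 mm wide: where the centre of the loop's bar ends up, 33.6 mm ahead of cassette, 39 mm above its underside (cassette's top: 7 mm below the seat). Post on the +x side; a lip reaches 1.5 mm past the seat towards the tail, 6 to 9 mm above it. So the bar comes down at least 8 mm on the tail side, then is drawn forward under the lip.
- bay: Fixed grey filter bay. Origin at bench level under the plenum's face; +x the way the cassette slides in. Channel 63 mm wide, walls 42 mm high from x = -142 to 0; lips over it from x = -110 to 0, 34.5 mm above its floor, 55 mm apart, so the cassette goes in only endwise. Outside, walls reach y = +-44 mm, bolt housing y = +75 mm. Plenum x = 0 to 97, 38 mm high, draw latch on top.
- bay_mouth (a point): Middle of the mouth on the bay's floor, bay x = -160 mm, 4 mm above the bench; axes as the bay's. Walls flare from 63 mm apart at x = -142 to 80 mm at the mouth. The floor runs out as an open sill, 4 mm thick and 88 mm wide, to x = -195.
- bolt (a joint): Spring bolt in the +y wall at bay x = -142 to -127 mm, 16 to 28 mm above the bench, bevelled towards the mouth: 0 = out (5 mm into the channel); the cassette, coming in low from the sill, pushes it back to 5 mm (2 to 4 N). It jumps out behind the tail when the nose is 7 mm or less from the plenum (bay x > -7 mm) and holds the cassette there. Sliding home takes 5 to 15 N.
- seal (a joint): Rubber seal in front of the plenum's face: 0 = free, its face at x = -8 mm in the bay's frame; grows as it is pressed in, up to 7 mm, 3.2 N per mm. With the bolt just out it reads about 1 mm; with the latch shut over the hooked loop about 3.5 mm.
- lever (a joint): Draw latch lever: 0 = lying flat along the bay's +x on the plenum; grows as it swings up and over towards the cassette, to 2.05 rad. Stays where it is left (friction about 0.05 N m). With the loop hooked it takes up to about 6 N near its tip to press it over centre; below about 0.25 rad the latch pulls itself shut.
- lever_pivot (a point): The lever's pivot: bay x = 20, z = 50 mm; the axis runs along the bay's y.
- lever_tip (a point): Middle of the lever's free end, 62 mm from the pivot; steel strip 28 mm wide, its upper face 5 to 10 mm above the line through the pivot.
- loop (a joint): Loop's hinge on the lever: 0 = in line towards the keeper with the lever flat; grows as the loop folds up and back, to 3.2 rad. Loop's direction from its pin to its bar = pi + lever - loop, counted from the bay's +x upwards (pi/2 upright, pi level towards the mouth). Stays only near upright (weak friction), else falls; pulled by its bar, the loop takes the lever along.
- loop_pin (a point): Axis of the loop's hinge on the lever: 20 mm from the lever's pivot, 0.30 rad behind the lever's own direction (on the plenum's side, below it when it lies flat).
- loop_bar (a point): Centre of the loop's cross bar: round steel, 8 mm thick, 37 mm long along the bay's y, 70 mm from loop_pin; the two side wires are 45 mm apart.
- sanding_block: Bystander: cork sanding block 60 x 108 x 34 mm, origin under its middle. Not to be moved.
- bridge_blank: Bystander: dark wooden guitar bridge blank 35 x 158 x 10 mm, origin under its middle. Not to be moved.
- brush_jar: Bystander: pale stoneware jar, 69 mm wide, 92 mm tall, origin under its middle. Not to be moved.

How it is judged:
On the way, in this order (a step that is already met when the one before it is completed fails the run):
1. the cassette's nose stands in the mouth of the bay, on its floor, and nothing holds it (x of nose in the frame of bay between -0.185 and -0.03 m and y of nose in the frame of bay between -0.02 and 0.02 m and z of nose in the frame of bay below 0.01 m and angle between cassette's own z axis and vertical below 0.12 rad and contact force between the fingers and cassette below 0.3 N and linear speed of cassette below 0.02 m/s), for 0.2 s.
2. the cassette is in and the spring bolt has clicked out behind it (x of nose in the frame of bay above -0.01 m and value of joint bolt below 0.0015 m), for 0.2 s.
3. the loop's bar is down behind the keeper, under the height of its lip, the lever still up (x of loop_bar in the frame of keeper between -0.022 and 0.003 m and z of loop_bar in the frame of keeper below 0.0045 m and y of loop_bar in the frame of keeper between -0.008 and 0.008 m and value of joint lever above 0.5 rad), for 0.1 s.
At the end, for the whole second after the job is handed in: The lever lies flat (within 0.09 rad), the loop is hooked on the keeper and pulls with more than 3 N, the seal is pressed in by more than 2 mm, the spring bolt stands out (within 1.5 mm) behind the cassette, and the cassette is at rest (value of joint lever below 0.09 rad and value of joint seal above 0.002 m and value of joint bolt below 0.0015 m and contact force between loop and cassette above 3 N and x of loop_bar in the frame of keeper above -0.005 m and z of loop_bar in the frame of keeper below 0.006 m and linear speed of cassette below 0.01 m/s and x of nose in the frame of bay above -0.0075 m); the robot touches nothing.
It fails at once if a bystander is moved by more than 25 mm (distance of any of sanding_block, bridge_blank, brush_jar from where it was at the start of the episode above 0.025 m).
It also fails if it takes over 72 s, if anything falls off the work surface, if the arm or the gripper's body presses on something with over 40 N, if the wrist force passes 120 N, or if a joint passes its speed limit or range.

## Working session

There is one attempt and no reset: what is moved stays moved. The work goes in short steps, Python scripts to look and compute and a shell command to move; the robot and the scene stay as the last step left them, time stands still between calls to the robot, and variables do not carry over. Pictures are saved under pics/ and viewed, at most 10 in all, crops included, and the job is handed in when it is done.

```bash
ls; mkdir -p pics; python3 - <<'E'
from rig import manip
import cv2,numpy as np
print(manip.get_state(), manip.grasp_offset)
for n in ("side","top"):
    d=manip.get_image(n); cv2.imwrite(f"pics/{n}0.png",cv2.resize(d["frame"][:,:,::-1],None,fx=1.5,fy=1.5,interpolation=cv2.INTER_CUBIC))
    print({k:v for k,v in d.items() if k!="frame"})
E
```

```text
pics
{'clock': 0.0, 'qpos': array([ 1.04099918e+00,  2.76578270e-01,  1.50614467e+00, -1.69929792e-05,
        1.36072000e+00, -1.21000200e-01]), 'qd': array([ 1.57804346e-03, -8.90877500e-05,  5.73796069e-04, -7.10694656e-04,
       -1.82574773e-03,  3.82148113e-05]), 'effort': array([-3.17922450e-04, -4.16770363e+01, -2.45802855e+01, -2.80499462e-04,
        1.11978062e-02,  2.09586307e-05]), 'position': array([0.22829943, 0.52714225, 0.23044467]), 'ee_rot': array([-2.87883132e-04,  2.02976362e-01,  9.79183201e-01, -8.79248844e-04]), 'contact_force': array([ 0.3089255 , -0.31772226,  0.52544302]), 'moment': array([-0.01204545,  0.02709114,  0.02807173]), 'gripper_force': 0.0, 'width': 0.08530693066669995} -0.0187
{'fx': 456.496002308431, 'fy': 456.496002308431, 'cx': 262.42697023481156, 'cy': 189.4712386181622, 'distortion': array([0.03730729, 0.        , 0.        , 0.        , 0.        ]), 'position': array([0.5138622 , 0.9271521 , 0.44022264]), 'attitude': array([-0.02527848, -0.00288573,  0.57141319,  0.82026803])}
{'fx': 448.55939252416675, 'fy': 448.55939252416675, 'cx': 251.83491756818782, 'cy': 191.62244881453287, 'distortion': array([-0.09837154,  0.        ,  0.        ,  0.        ,  0.        ]), 'position': array([ 0.39697819, -0.07047459,  1.33725576]), 'attitude': array([-0.70061479, -0.04840985,  0.039505  ,  0.71079868])}
```

View pics/side0.png

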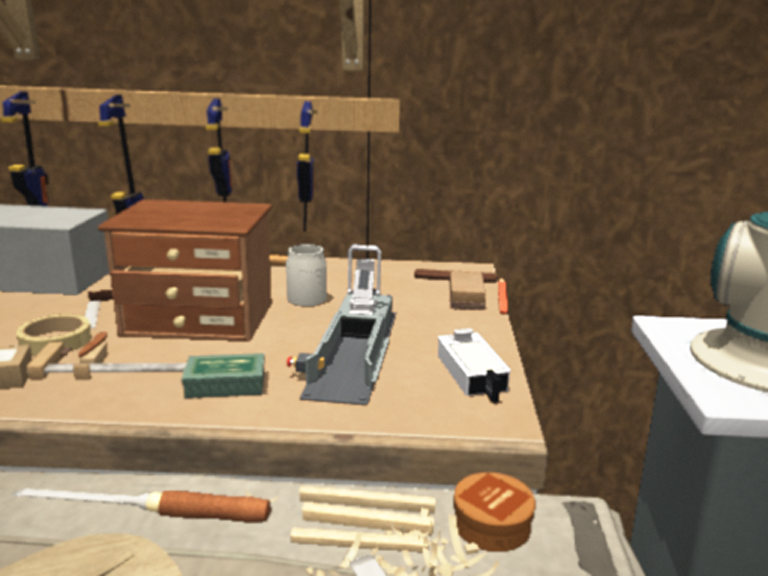

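View pics/top0.png

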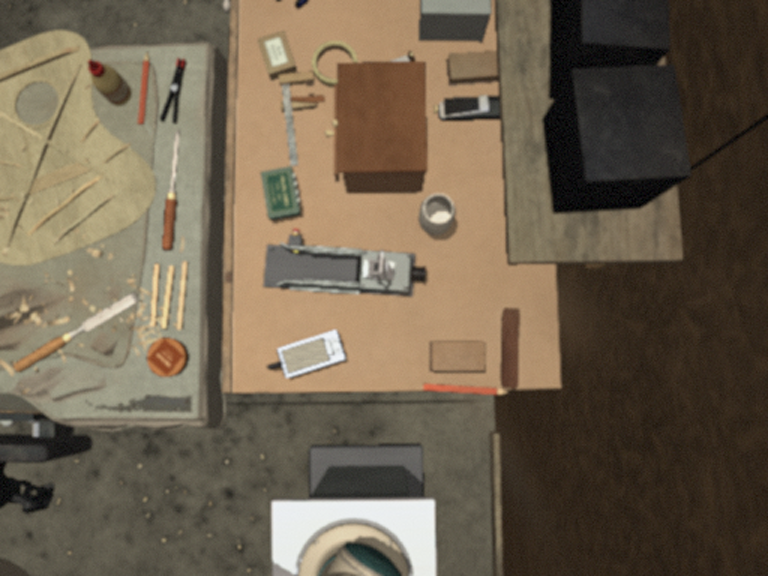

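The side view shows the bay in the middle, with its sill at (335,395), the latch upright at (365,255) and the cassette at (473,360) in 1.5x pixels. The top view shows the cassette top corners at (279,355), (336,332), (346,356) and (289,378), with its nose to the right. The sill corners are at (267,246) and (265,289), and the plenum end is at x≈414.

```bash
cat > h.py <<'E'
import numpy as np,cv2
from scipy.spatial.transform import Rotation as R
from rig import manip
def rot(q): return R.from_quat([q[1],q[2],q[3],q[0]]).as_matrix()
def cam(name):
    s=manip.get_state(); d=manip.get_image(name)
    if name=="wrist":
        T=np.eye(4);T[:3,:3]=rot(s["ee_rot"]);T[:3,3]=s["position"];T=T@np.array(d["mount"]);d["R"]=T[:3,:3];d["p"]=T[:3,3]
    else: d["R"]=rot(d["attitude"]);d["p"]=np.array(d["position"])
    d["K"]=np.array([[d["fx"],0,d["cx"]],[0,d["fy"],d["cy"]],[0,0,1.]]);return d
F=np.diag([1.,-1,-1])
def proj(d,P):
    P=np.atleast_2d(P).astype(float); c=(P-d["p"])@d["R"]@F
    return cv2.projectPoints(c,np.zeros(3),np.zeros(3),d["K"],np.array(d["distortion"]))[0].reshape(-1,2)
def ray(d,uv,z):
    uv=np.array(uv,float).reshape(-1,1,2); n=cv2.undistortPoints(uv,d["K"],np.array(d["distortion"])).reshape(-1,2)
    v=np.c_[n,np.ones(len(n))]@F@d["R"].T
    t=(np.broadcast_to(z,len(n))-d["p"][2])/v[:,2]; return d["p"]+v*t[:,None]
E
python3 - <<'E'
from h import *
np.set_printoptions(precision=4,suppress=True)
d=cam("top")
c=ray(d,np.array([(279,355),(336,332),(346,356),(289,378)])/1.5,.032);print(c,c.mean(0))
print(ray(d,np.array([(267,246),(265,289)])/1.5,.004), ray(d,np.array([(414,255),(413,295)])/1.5,.038))
print(ray(d,np.array([(437,215),(457,355),(511,348)])/1.5,.03))
s=manip.get_state();w=cam("wrist");print(w["mount"],w["fx"])
E
```

```text
[[0.4311 0.1383 0.032 ]
 [0.4743 0.0272 0.032 ]
 [0.4276 0.0081 0.032 ]
 [0.3866 0.1188 0.032 ]] [0.4299 0.0731 0.032 ]
[[0.6517 0.1682 0.004 ]
 [0.5641 0.1715 0.004 ]] [[ 0.6225 -0.127   0.038 ]
 [ 0.5437 -0.1235  0.038 ]]
[[ 0.7038 -0.1747  0.03  ]
 [ 0.4265 -0.2067  0.03  ]
 [ 0.4382 -0.312   0.03  ]]
[[ 0.0015  0.9469  0.3214  0.083 ]
 [ 1.     -0.0013 -0.0008 -0.0005]
 [-0.0003  0.3214 -0.9469 -0.142 ]
 [ 0.      0.      0.      1.    ]] 322.86189759491555
```

```bash
python3 -m pendant '[{"dx":-0.034,"dy":-0.022,"dz":-0.004},{"dx":-0.034,"dy":-0.022,"dz":-0.004},{"dx":-0.034,"dy":-0.022,"dz":-0.004},{"dx":-0.034,"dy":-0.022,"dz":-0.004},{"dx":-0.034,"dy":-0.022,"dz":-0.004},{"dx":-0.034,"dy":-0.022,"dz":-0.004},{"dx":-0.034,"dy":-0.022,"dz":-0.004},{"dx":-0.034,"dy":-0.022,"dz":-0.004},{"dx":-0.034,"dy":-0.022,"dz":-0.004},{"dx":-0.034,"dy":-0.022,"dz":-0.004},{"dx":-0.034,"dy":-0.022,"dz":-0.004},{"dx":-0.034,"dy":-0.022,"dz":-0.004}]'
python3 -m pendant '[{"rz":6.5},{"rz":6.5},{"rz":6.5},{"rz":6.5},{"rz":6.5},{"rz":6.5},{"rz":6.5},{"rz":0},{"rz":0}]'
python3 - <<'E'
from h import *
import pickle
d=cam("wrist");pickle.dump(d,open("w1.pkl","wb"));t=cam("top");pickle.dump(t,open("t1.pkl","wb"))
print(manip.get_state()["qpos"],manip.get_state()["position"])
cv2.imwrite("pics/w1.png",cv2.resize(d["frame"][:,:,::-1],(800,600),interpolation=cv2.INTER_CUBIC))
E
```

```text
[ 1.04102272e+00  2.76148172e-01  1.50526039e+00 -1.15436555e-05
  1.36070637e+00 -1.21014593e-01] [0.22849617 0.52750861 0.23104253]invalid input
invalid input
```

View pics/w1.png

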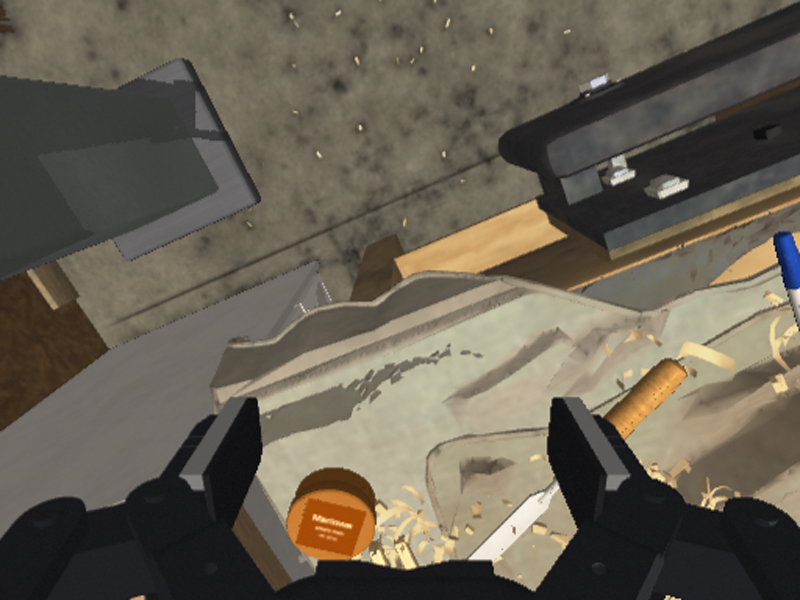

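The pictures show only the neighbouring bench, because both moves were refused and the arm has not moved. I'll retry with every key given in each row.

```bash
python3 -m pendant '[{"dx":-0.034,"dy":-0.022,"dz":-0.004,"rx":0,"ry":0,"rz":0,"hand":0.085}]'; python3 -m pendant '[{"dx":-0.034,"dy":-0.022,"dz":-0.004,"rx":0,"ry":0,"rz":0,"hand":0.085},{"dx":-0.034,"dy":-0.022,"dz":-0.004,"rx":0,"ry":0,"rz":0,"hand":0.085}]' 60
```

```text
clock: 0.38
position: [0.2485, 0.4981, 0.2342]
ee_rot: [-0.002, 0.2, 0.98, 0.001]
contact_force: [1.3, 0.2, -0.4]
width: 0.085
gripper_force: 0.0
clock: 0.55
position: [0.2961, 0.4256, 0.2431]
ee_rot: [0.0, 0.202, 0.979, -0.0]
contact_force: [1.0, 0.6, 0.1]
width: 0.0853
gripper_force: 0.0
```

```bash
python3 -m pendant '[{"dx":-0.034,"dy":-0.022,"dz":-0.004,"rx":0,"ry":0,"rz":0,"hand":0.085},{"dx":-0.034,"dy":-0.022,"dz":-0.004,"rx":0,"ry":0,"rz":0,"hand":0.085},{"dx":-0.034,"dy":-0.022,"dz":-0.004,"rx":0,"ry":0,"rz":0,"hand":0.085},{"dx":-0.034,"dy":-0.022,"dz":-0.004,"rx":0,"ry":0,"rz":0,"hand":0.085},{"dx":-0.034,"dy":-0.022,"dz":-0.004,"rx":0,"ry":0,"rz":0,"hand":0.085},{"dx":-0.034,"dy":-0.022,"dz":-0.004,"rx":0,"ry":0,"rz":0,"hand":0.085},{"dx":-0.034,"dy":-0.022,"dz":-0.004,"rx":0,"ry":0,"rz":0,"hand":0.085},{"dx":-0.034,"dy":-0.022,"dz":-0.004,"rx":0,"ry":0,"rz":0,"hand":0.085},{"dx":-0.034,"dy":-0.022,"dz":-0.004,"rx":0,"ry":0,"rz":0,"hand":0.085}]'
python3 -m pendant '[{"dx":0,"dy":0,"dz":0,"rx":0,"ry":0,"rz":6.5,"hand":0.085},{"dx":0,"dy":0,"dz":0,"rx":0,"ry":0,"rz":6.5,"hand":0.085},{"dx":0,"dy":0,"dz":0,"rx":0,"ry":0,"rz":6.5,"hand":0.085},{"dx":0,"dy":0,"dz":0,"rx":0,"ry":0,"rz":6.5,"hand":0.085},{"dx":0,"dy":0,"dz":0,"rx":0,"ry":0,"rz":6.5,"hand":0.085},{"dx":0,"dy":0,"dz":0,"rx":0,"ry":0,"rz":6.5,"hand":0.085},{"dx":0,"dy":0,"dz":0,"rx":0,"ry":0,"rz":6.5,"hand":0.085},{"dx":0,"dy":0,"dz":0,"rx":0,"ry":0,"rz":0,"hand":0.085},{"dx":0,"dy":0,"dz":0,"rx":0,"ry":0,"rz":0,"hand":0.085}]'
python3 - <<'E'
from h import *
import pickle
d=cam("wrist");pickle.dump(d,open("w1.pkl","wb"));t=cam("top");pickle.dump(t,open("t1.pkl","wb"))
print(manip.get_state()["qpos"],manip.get_state()["position"])
cv2.imwrite("pics/w2.png",cv2.resize(d["frame"][:,:,::-1],(800,600),interpolation=cv2.INTER_CUBIC))
E
```

```text
clock: 1.3
position: [0.4987, 0.1213, 0.2797]
ee_rot: [0.0, 0.203, 0.979, 0.0]
contact_force: [1.0, 0.4, -0.7]
width: 0.0851
gripper_force: 0.0
clock: 2.05
position: [0.498, 0.1232, 0.2793]
ee_rot: [-0.0, 0.565, 0.825, 0.0]
contact_force: [-0.6, -0.4, -0.2]
width: 0.0849
gripper_force: 0.0
[ 1.06820036e-01  1.57359402e-01  1.54449801e+00  4.40170550e-05
  1.43971422e+00 -2.63283524e-01] [0.4979855  0.12321192 0.27930581]
```

View pics/w2.png

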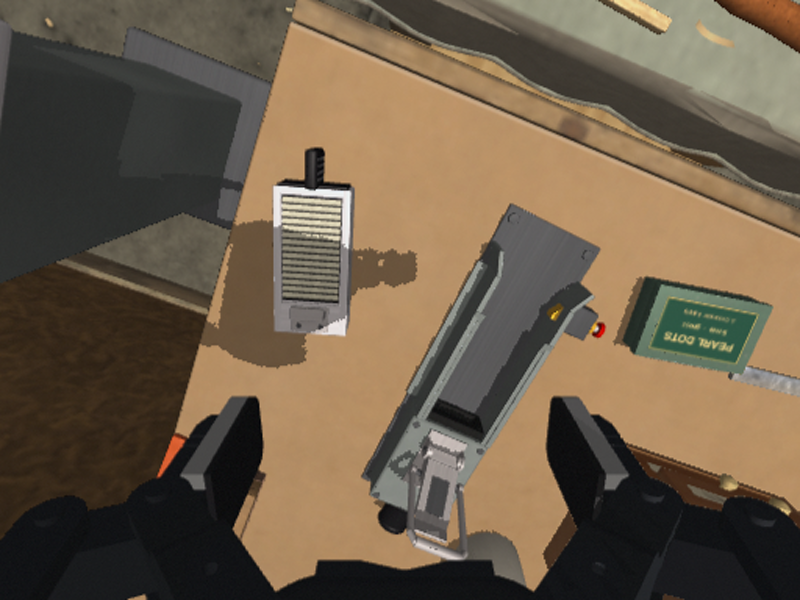

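The wrist view shows the cassette top corners at (274,185), (353,187), (346,335) and (273,331). The sill corners are at (512,204) and (600,248), the plenum's far left corner is near (371,493), and the latch loop lies back with its bar near (437,552). I'll fit the poses and check them with an overlay.

```bash
cat > fit.py <<'E'
from h import *
import pickle
from scipy.optimize import least_squares
np.set_printoptions(precision=4,suppress=True)
def T(p,P):
    c,s=np.cos(p[2]),np.sin(p[2]);P=np.atleast_2d(P).astype(float)
    return np.c_[p[0]+c*P[:,0]-s*P[:,1],p[1]+s*P[:,0]+c*P[:,1],P[:,2]]
def fit(obs,p0):
    f=lambda p:np.concatenate([(proj(d,T(p,P))-uv).ravel() for d,P,uv in obs])
    r=least_squares(f,p0,loss="soft_l1");return r.x,r.fun
E
cat > a.py <<'E'
from fit import *
w=pickle.load(open("w1.pkl","rb"));t=pickle.load(open("t1.pkl","rb"))
cp=[(-.06,-.03,.032),(-.06,.03,.032),(.06,.03,.032),(.06,-.03,.032)]
obs=[(w,cp,np.array([(274,185),(353,187),(346,335),(273,331)])/1.5625)]
c,r=fit(obs,[.43,.073,-1.2]);print("cass",c,np.degrees(c[2]),r)
bp=[(-.195,-.044,.004),(-.195,.044,.004)]
obs=[(w,bp,np.array([(512,204),(600,248)])/1.5625),(t,bp+[(.097,.044,.038),(.097,-.044,.038)],np.array([(265,289),(267,246),(414,255),(413,295)])/1.5)]
obs[1]=(t,[bp[1],bp[0],(.097,.044,.038),(.097,-.044,.038)],np.array([(267,246),(265,289),(414,255),(413,295)])/1.5)
b,r=fit(obs,[.592,-.03,-1.65]);print("bay",b,np.degrees(b[2]),r)
im=cv2.resize(w["frame"][:,:,::-1],None,fx=3,fy=3,interpolation=cv2.INTER_CUBIC)
def line(p,P,col):
    q=(proj(w,T(p,P))*3+1).astype(int)
    cv2.polylines(im,[q.reshape(-1,1,2)],True,col,1,cv2.LINE_AA)
line(c,cp,(0,0,255));line(c,[(x,y,0) for x,y,z in cp],(255,0,0))
line(c,[(-.089,-.005,.038),(-.089,.005,.038),(-.06,.005,.038),(-.06,-.005,.038)],(0,0,255))
line(b,[(-.195,-.044,.004),(-.195,.044,.004),(0,.044,.004),(0,-.044,.004)],(0,0,255))
line(b,[(-.11,-.0275,.0385),(-.11,.0275,.0385),(0,.0275,.0385),(0,-.0275,.0385)],(0,255,255))
line(b,[(-.142,-.0315,.004),(-.142,.0315,.004),(0,.0315,.004),(0,-.0315,.004)],(0,255,0))
line(b,[(.097,-.044,.038),(.097,.044,.038),(0,.044,.038),(0,-.044,.038)],(255,0,0))
cv2.imwrite("pics/o.png",cv2.resize(im[230:1080,450:1250],None,fx=.7,fy=.7,interpolation=cv2.INTER_AREA))
E
python3 a.py
```

```text
cass [ 0.4364  0.0775 -1.2771] -73.17213318383013 [-0.3742 -0.8772 -0.2114  1.886   0.0535  0.2234  0.6746 -0.5606]
bay [ 0.5955 -0.0222 -1.6639] -95.3354204766155 [-1.6687 -0.305  -0.5256  1.6157  0.1231 -1.8568 -1.4702 -1.8633 -1.4534
 -2.6081 -2.9911  0.3955]
```

View pics/o.png

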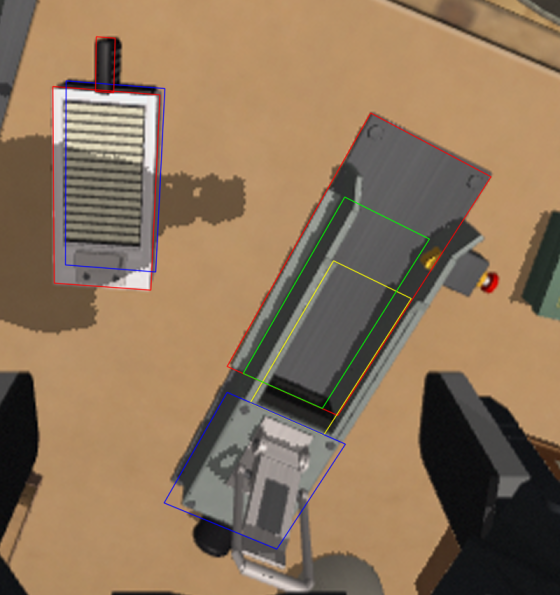

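The cassette overlay fits. The bay overlay is a few pixels off, so I'll take a closer look along the bay's axes.

```bash
python3 -m pendant '[{"dx":-0.027,"dy":0.0175,"dz":0.0075,"rx":0,"ry":0,"rz":0,"hand":0.085},{"dx":-0.027,"dy":0.0175,"dz":0.0075,"rx":0,"ry":0,"rz":0,"hand":0.085},{"dx":-0.027,"dy":0.0175,"dz":0.0075,"rx":0,"ry":0,"rz":0,"hand":0.085},{"dx":-0.027,"dy":0.0175,"dz":0.0075,"rx":0,"ry":0,"rz":0,"hand":0.085},{"dx":0,"dy":0,"dz":0,"rx":0,"ry":0,"rz":6.6,"hand":0.085},{"dx":0,"dy":0,"dz":0,"rx":0,"ry":0,"rz":6.6,"hand":0.085},{"dx":0,"dy":0,"dz":0,"rx":0,"ry":0,"rz":6.6,"hand":0.085},{"dx":0,"dy":0,"dz":0,"rx":0,"ry":0,"rz":6.6,"hand":0.085},{"dx":0,"dy":0,"dz":0,"rx":0,"ry":0,"rz":0,"hand":0.085},{"dx":0,"dy":0,"dz":0,"rx":0,"ry":0,"rz":0,"hand":0.085}]'
python3 - <<'E'
from h import *
import pickle
d=cam("wrist");pickle.dump(d,open("w2.pkl","wb"))
cv2.imwrite("pics/w3.png",cv2.resize(d["frame"][:,:,::-1],(800,600),interpolation=cv2.INTER_CUBIC))
E
```

```text
clock: 2.98
position: [0.6022, 0.0476, 0.2492]
ee_rot: [-0.0, 0.738, 0.675, -0.0]
contact_force: [0.1, 0.6, -0.1]
width: 0.0849
gripper_force: 0.0
```

View pics/w3.png

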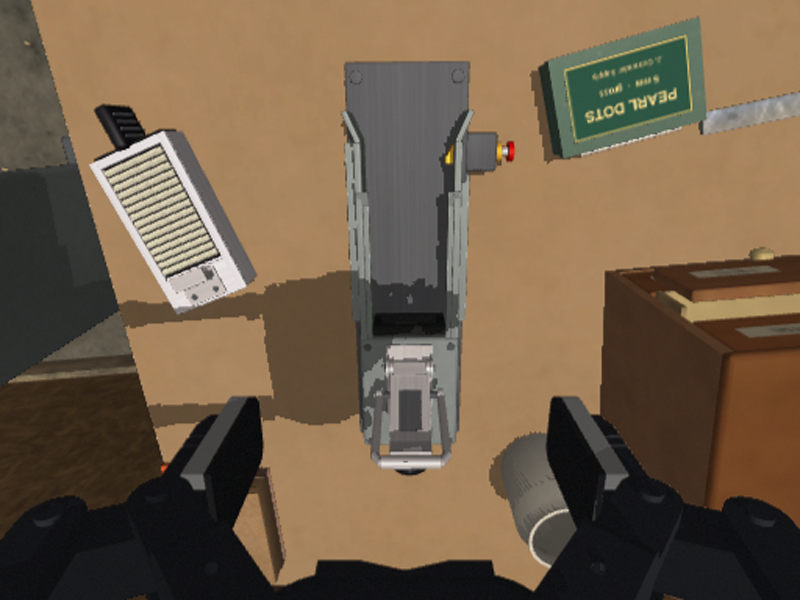

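The view is aligned with the bay. The sill corners are at (345,62) and (469,62), the lips start at y≈193, the plenum's front edge is at y≈337 from 362 to 460, and its far end is at y≈443. The cassette's left top edge runs from (91,163) to (178,313).

```bash
cat > b.py <<'E'
from fit import *
w=pickle.load(open("w1.pkl","rb"));v=pickle.load(open("w2.pkl","rb"))
cp=[(-.06,-.03,.032),(-.06,.03,.032),(.06,.03,.032),(.06,-.03,.032)]
obs=[(w,cp,np.array([(274,185),(353,187),(346,335),(273,331)])/1.5625),(v,[cp[0],cp[1],cp[3]],np.array([(91,163),(175,130),(178,313)])/1.5625)]
c,r=fit(obs,[.43,.073,-1.2]);print("cass",c,np.degrees(c[2]),r)
for o in obs:
    c1,r=fit([o],c);print(c1,r)
P=[(-.195,-.044,.004),(-.195,.044,.004),(-.11,-.0275,.0385),(-.11,.0275,.0385),(0,-.044,.038),(0,.044,.038)]
uv=np.array([(345,62),(469,62),(369,193),(449,193),(362,337),(460,337)])/1.5625
b,r=fit([(v,P,uv)],[.592,-.03,-1.65]);print("bay",b,np.degrees(b[2]),r)
b2,r=fit([(v,P[:2],uv[:2]),(w,P[:2],np.array([(512,204),(600,248)])/1.5625)],b);print("sill",b2,r)
print(ray(v,uv,[p[2] for p in P]))
g=cv2.cvtColor(v["frame"],cv2.COLOR_RGB2GRAY).astype(int)
print(g[45,212:308]);print(g[130,212:308]);print(g[30:50,260])
E
python3 b.py
```

```text
cass [ 0.4372  0.0766 -1.2831] -73.51777570749057 [ 0.3879  0.0001  0.4895  3.0647  0.1415  1.1556  0.8091  0.1218 -0.6078
 -0.3772 -5.661  -0.7918 -0.5251  0.7171]
[ 0.4364  0.0775 -1.2771] [-0.3742 -0.8772 -0.2114  1.886   0.0535  0.2234  0.6746 -0.5606]
[ 0.4393  0.0757 -1.3068] [ 2.2707 -0.8797 -2.0338  0.0096 -0.0002  1.0996]
bay [ 0.5998 -0.0222 -1.6502] -94.54808523194119 [-0.1872  0.5677  0.9461 -0.1511 -0.1965 -0.6995 -0.3069 -1.1157 -6.7424
  1.1458  4.6445  0.6082]
sill [ 0.5982 -0.0217 -1.6559] [-0.6794 -0.0674  0.483  -0.2815 -0.7635 -0.2169  0.6453  1.2314]
[[ 0.5717  0.1762  0.004 ]
 [ 0.6581  0.1686  0.004 ]
 [ 0.5813  0.0889  0.0385]
 [ 0.6362  0.084   0.0385]
 [ 0.5641 -0.018   0.038 ]
 [ 0.6382 -0.0244  0.038 ]]
[137 137 137 137 136 140 139 138 108  86  93  96  95  84  81 102  95  82
  97  98  98 100 100  99  98  99  98  97  98 101 103 101 101 101 101 101
 100 101 101 102 101 103 105 105 105 103 102 102 103 102 100 102 101 101
 101 101  99 101 102 104 102 100  99 100 100 100 100 100  99 100 103 100
 103 103 101  99 102 102  72  96 105 106 103  97  89 102 103  95 112 138
 141 140 140 140 141 140]
[139 138 139 139 137 136 137 136 137 137 127 146 148 148  89  77 146 149
 154 135 126 125 125 118  97  94  94  94  97  94  94  94  94  96  94  92
  93  93  93  93  97  98  96  95  98  97  97  97  96  99  96  97  95  94
  97  99  97  96  97  97  97  97  96  96  97  95  96  54  47  50  50  49
  51  50  44 128 126 124 101 151 155 152 141 120 152 153 155 172 138 134
 135 136 135 136 135 137]
[140 140 140 140 139 140 139 140 139 103  99 103 103 103 103 103 103 103
 103 103]
```

```bash
python3 -m pendant '[{"dx":0.0024,"dy":-0.0278,"dz":0.0217,"rx":0,"ry":0,"rz":0,"hand":0.085},{"dx":0.0024,"dy":-0.0278,"dz":0.0217,"rx":0,"ry":0,"rz":0,"hand":0.085},{"dx":0.0024,"dy":-0.0278,"dz":0.0217,"rx":0,"ry":0,"rz":0,"hand":0.085},{"dx":0.0024,"dy":-0.0278,"dz":0.0217,"rx":0,"ry":0,"rz":0,"hand":0.085},{"dx":0.0024,"dy":-0.0278,"dz":0.0217,"rx":0,"ry":0,"rz":0,"hand":0.085},{"dx":0.0024,"dy":-0.0278,"dz":0.0217,"rx":0,"ry":0,"rz":0,"hand":0.085},{"dx":0,"dy":0,"dz":0,"rx":0,"ry":0,"rz":-7.15,"hand":0.085},{"dx":0,"dy":0,"dz":0,"rx":0,"ry":0,"rz":-7.15,"hand":0.085},{"dx":0,"dy":0,"dz":0,"rx":0,"ry":0,"rz":-7.15,"hand":0.085},{"dx":0,"dy":0,"dz":0,"rx":0,"ry":0,"rz":0,"hand":0.085}]'
```

```text
clock: 3.87
position: [0.4373, 0.0776, 0.1193]
ee_rot: [0.0, 0.599, 0.801, 0.0]
contact_force: [0.7, 0.1, -0.5]
width: 0.0851
gripper_force: 0.0
```

```bash
python3 -m pendant '[{"dx":0,"dy":0,"dz":0.03,"rx":0,"ry":0,"rz":0,"hand":0.085},{"dx":0,"dy":0,"dz":0.03,"rx":0,"ry":0,"rz":0,"hand":0.085},{"dx":0,"dy":0,"dz":0.03,"rx":0,"ry":0,"rz":0,"hand":0.085},{"dx":0,"dy":0,"dz":0.023,"rx":0,"ry":0,"rz":0,"hand":0.085},{"dx":0,"dy":0,"dz":0,"rx":0,"ry":0,"rz":0,"hand":0.085},{"dx":0,"dy":0,"dz":0,"rx":0,"ry":0,"rz":0,"hand":0.03},{"dx":0,"dy":0,"dz":0,"rx":0,"ry":0,"rz":0,"hand":0.03},{"dx":0,"dy":0,"dz":0,"rx":0,"ry":0,"rz":0,"hand":0.03},{"dx":0,"dy":0,"dz":0,"rx":0,"ry":0,"rz":0,"hand":0.03},{"dx":0,"dy":0,"dz":0,"rx":0,"ry":0,"rz":0,"hand":0.03},{"dx":0,"dy":0,"dz":0,"rx":0,"ry":0,"rz":0,"hand":0.03}]' 60
```

```text
clock: 4.78
position: [0.4387, 0.0775, 0.0076]
ee_rot: [0.001, 0.601, 0.799, 0.001]
contact_force: [-1.2, 0.2, 7.4]
width: 0.059
gripper_force: 66.6
```

```bash
python3 -m pendant '[{"dx":0,"dy":0,"dz":-0.02,"rx":0,"ry":0,"rz":0,"hand":0.03},{"dx":0,"dy":0,"dz":-0.03,"rx":0,"ry":0,"rz":0,"hand":0.03},{"dx":0,"dy":0,"dz":-0.03,"rx":0,"ry":0,"rz":0,"hand":0.03},{"dx":0,"dy":0,"dz":0,"rx":0,"ry":0,"rz":6.9,"hand":0.03},{"dx":0,"dy":0,"dz":0,"rx":0,"ry":0,"rz":6.9,"hand":0.03},{"dx":0,"dy":0,"dz":0,"rx":0,"ry":0,"rz":6.8,"hand":0.03}]'
python3 -m pendant '[{"dx":0.0157,"dy":0.0212,"dz":0,"rx":0,"ry":0,"rz":0,"hand":0.03},{"dx":0.0157,"dy":0.0212,"dz":0,"rx":0,"ry":0,"rz":0,"hand":0.03},{"dx":0.0157,"dy":0.0212,"dz":0,"rx":0,"ry":0,"rz":0,"hand":0.03},{"dx":0.0157,"dy":0.0212,"dz":0,"rx":0,"ry":0,"rz":0,"hand":0.03},{"dx":0.0157,"dy":0.0212,"dz":0,"rx":0,"ry":0,"rz":0,"hand":0.03},{"dx":0.0157,"dy":0.0212,"dz":0,"rx":0,"ry":0,"rz":0,"hand":0.03},{"dx":0.0157,"dy":0.0212,"dz":0,"rx":0,"ry":0,"rz":0,"hand":0.03},{"dx":0.0157,"dy":0.0212,"dz":0,"rx":0,"ry":0,"rz":0,"hand":0.03},{"dx":0,"dy":0,"dz":0,"rx":0,"ry":0,"rz":0,"hand":0.03},{"dx":0,"dy":0,"dz":0,"rx":0,"ry":0,"rz":0,"hand":0.03}]'
```

```text
clock: 5.28
position: [0.4378, 0.0775, 0.0872]
ee_rot: [0.001, 0.736, 0.677, 0.001]
contact_force: [-0.4, -0.1, -4.1]
width: 0.059
gripper_force: 67.4
clock: 6.12
position: [0.6172, 0.1901, 0.0857]
ee_rot: [0.0, 0.734, 0.679, 0.0]
contact_force: [-0.8, -0.4, -4.2]
width: 0.0588
gripper_force: 67.4
```

```bash
python3 -m pendant '[{"dx":0,"dy":0,"dz":0.025,"rx":0,"ry":0,"rz":0,"hand":0.03},{"dx":0,"dy":0,"dz":0.025,"rx":0,"ry":0,"rz":0,"hand":0.03},{"dx":0,"dy":0,"dz":0.012,"rx":0,"ry":0,"rz":0,"hand":0.03},{"dx":0,"dy":0,"dz":0.006,"rx":0,"ry":0,"rz":0,"hand":0.03},{"dx":0,"dy":0,"dz":0.004,"rx":0,"ry":0,"rz":0,"hand":0.03},{"dx":0,"dy":0,"dz":0.001,"rx":0,"ry":0,"rz":0,"hand":0.03},{"dx":0,"dy":0,"dz":0,"rx":0,"ry":0,"rz":0,"hand":0.03}]'
```

```text
clock: 6.7
position: [0.6169, 0.1894, 0.0139]
ee_rot: [0.0, 0.734, 0.679, 0.001]
contact_force: [0.1, -0.2, -3.5]
width: 0.0587
gripper_force: 67.2
```

```bash
python3 -m pendant '[{"dx":0,"dy":0,"dz":0.0015,"rx":0,"ry":0,"rz":0,"hand":0.03},{"dx":0,"dy":0,"dz":0,"rx":0,"ry":0,"rz":0,"hand":0.08},{"dx":0,"dy":0,"dz":0,"rx":0,"ry":0,"rz":0,"hand":0.08},{"dx":0,"dy":0,"dz":0,"rx":0,"ry":0,"rz":0,"hand":0.08},{"dx":0,"dy":0,"dz":0,"rx":0,"ry":0,"rz":0,"hand":0.08},{"dx":0,"dy":0,"dz":0,"rx":0,"ry":0,"rz":0,"hand":0.08},{"dx":0,"dy":0,"dz":-0.03,"rx":0,"ry":0,"rz":0,"hand":0.08},{"dx":0,"dy":0,"dz":-0.035,"rx":0,"ry":0,"rz":0,"hand":0.08},{"dx":0,"dy":0,"dz":-0.035,"rx":0,"ry":0,"rz":0,"hand":0.08},{"dx":0,"dy":0,"dz":-0.035,"rx":0,"ry":0,"rz":0,"hand":0.08},{"dx":0,"dy":0,"dz":0,"rx":0,"ry":0,"rz":0,"hand":0.08}]'
python3 - <<'E'
from h import *
import pickle
d=cam("wrist");pickle.dump(d,open("w4.pkl","wb"))
cv2.imwrite("pics/w4.png",cv2.resize(d["frame"][:,:,::-1],(800,600),interpolation=cv2.INTER_CUBIC))
E
```

```text
clock: 7.62
position: [0.621, 0.1904, 0.1551]
ee_rot: [0.004, 0.734, 0.679, 0.006]
contact_force: [0.6, 0.8, 1.3]
width: 0.0798
gripper_force: 0.0
```

View pics/w4.png

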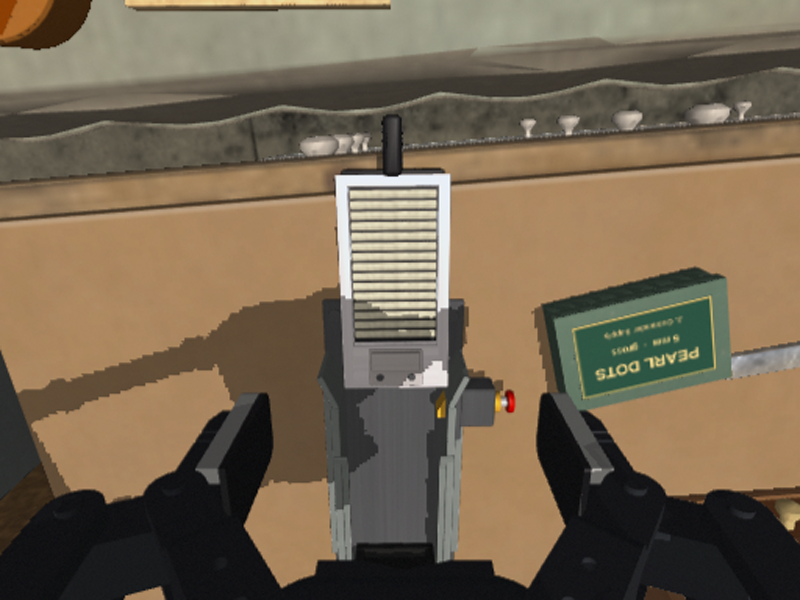

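The cassette stands in the mouth, centred on the sill. Its top corners are at (337,175), (451,175), (447,386) and (344,387), and the grip runs from (393,116) to (392,173).

```bash
python3 - <<'E'
from fit import *
d=pickle.load(open("w4.pkl","rb"));s=1.5625
cp=[(-.06,-.03,.033),(-.06,.03,.033),(.06,.03,.038),(.06,-.03,.038)]
c,r=fit([(d,cp,np.array([(337,175),(451,175),(447,386),(344,387)])/s)],[.615,.19,-1.65]);print(c,np.degrees(c[2]),r)
print("grip",T(c,[(-.0745,0,.038)]))
print(ray(d,np.array([(393,117),(392,172)])/s,.037))
print("sill",ray(d,np.array([(323,300),(465,298)])/s,.004), manip.get_state()["position"])
E
```

```text
[ 0.6176  0.1909 -1.6464] -94.32938289718251 [-1.1104 -0.5733  1.1646 -0.7309  0.3409  1.2138 -0.3427  1.0882]
grip [[0.6232 0.2652 0.038 ]]
[[0.6238 0.278  0.037 ]
 [0.6212 0.2521 0.037 ]]
sill [[0.5721 0.1768 0.004 ]
 [0.6591 0.171  0.004 ]] [0.6194 0.1901 0.1518]
```

```bash
python3 -m pendant '[{"dx":0.025,"dy":-0.0008,"dz":0.01,"rx":0,"ry":0,"rz":0,"hand":0.045},{"dx":0.025,"dy":-0.0008,"dz":0.02,"rx":0,"ry":0,"rz":0,"hand":0.045},{"dx":0.025,"dy":-0.0008,"dz":0.03,"rx":0,"ry":0,"rz":0,"hand":0.045},{"dx":0,"dy":0,"dz":0,"rx":0,"ry":0,"rz":0,"hand":0.045},{"dx":0,"dy":0,"dz":0,"rx":0,"ry":0,"rz":0,"hand":0.045},{"dx":0,"dy":0,"dz":0,"rx":0,"ry":0,"rz":0,"hand":0.045}]' 40
python3 - <<'E'
from fit import *
d=cam("wrist")
# dark rib columns: expected grip location
for P in ([.6227,.2652,.038],[.6237,.2782,.038]): print(proj(d,P))
g=cv2.cvtColor(d["frame"],cv2.COLOR_RGB2GRAY)
u,v=proj(d,[.6227,.2652,.038])[0].astype(int); print(u,v); print(g[v,u-30:u+30]); print(g[v-40:v+40:2,u])
E
```

```text
clock: 8.17
position: [0.6194, 0.2639, 0.0859]
ee_rot: [-0.0, 0.734, 0.679, -0.001]
contact_force: [0.1, -0.6, 1.1]
width: 0.045
gripper_force: 0.0
[[263.9324 215.184 ]]
[[264.0606 195.9284]]
263 215
[10  9 12 10  8 10 16 10  8 11 11 11 13 11 13 11 13  9 11 12 13  8 40 19
 21 25 20 36 39 41 43 42 44 43 35 27 26 21 52 17 11  8  9  9 11 11 11 12
 13  8 10 12 14 13 13  8 11 13 13 12]
[ 90  91  77   9  12  10  12  14  16  26  39  48  48  48  46  46  44  46
  44  42  43  42  27  21  21  16  20  17  20  16 124 135  75  43 130 129
  71 117 130 126]
```

```bash
python3 -m pendant '[{"dx":0.001,"dy":0.0025,"dz":0.025,"rx":0,"ry":0,"rz":0,"hand":0.045},{"dx":0,"dy":0,"dz":0.025,"rx":0,"ry":0,"rz":0,"hand":0.045},{"dx":0,"dy":0,"dz":0.022,"rx":0,"ry":0,"rz":0,"hand":0.045},{"dx":0,"dy":0,"dz":0,"rx":0,"ry":0,"rz":0,"hand":0.03},{"dx":0,"dy":0,"dz":0,"rx":0,"ry":0,"rz":0,"hand":0.0},{"dx":0,"dy":0,"dz":0,"rx":0,"ry":0,"rz":0,"hand":0.0},{"dx":0,"dy":0,"dz":0,"rx":0,"ry":0,"rz":0,"hand":0.0},{"dx":0,"dy":0,"dz":0,"rx":0,"ry":0,"rz":0,"hand":0.0},{"dx":0,"dy":0,"dz":0,"rx":0,"ry":0,"rz":0,"hand":0.0},{"dx":0,"dy":0,"dz":0,"rx":0,"ry":0,"rz":0,"hand":0.0}]' 40
```

```text
clock: 9.05
position: [0.6236, 0.2651, 0.0166]
ee_rot: [0.001, 0.734, 0.679, 0.001]
contact_force: [0.3, -1.9, 5.9]
width: 0.0087
gripper_force: 45.4
```

```bash
python3 -m pendant '[{"dx":0,"dy":0,"dz":-0.003,"rx":0,"ry":0,"rz":0,"hand":0.0},{"dx":-0.005,"dy":0,"dz":-0.002,"rx":0,"ry":0,"rz":0,"hand":0.0},{"dx":-0.01,"dy":0,"dz":0,"rx":0,"ry":0,"rz":0,"hand":0.0},{"dx":-0.01,"dy":0,"dz":0,"rx":0,"ry":0,"rz":0,"hand":0.0},{"dx":0,"dy":0,"dz":0,"rx":0,"ry":0,"rz":0,"hand":0.0}]'
python3 -m pendant '[{"dx":-0.01,"dy":0,"dz":0,"rx":0,"ry":0,"rz":0,"hand":0.0},{"dx":-0.01,"dy":0,"dz":0,"rx":0,"ry":0,"rz":0,"hand":0.0},{"dx":0,"dy":0,"dz":0,"rx":0,"ry":0,"rz":0,"hand":0.0}]'
```

```text
clock: 9.47
position: [0.6193, 0.2388, 0.019]
ee_rot: [-0.001, 0.735, 0.678, -0.001]
contact_force: [-1.3, 1.5, -3.6]
width: 0.0091
gripper_force: 44.0
clock: 9.72
position: [0.6177, 0.2178, 0.0193]
ee_rot: [-0.0, 0.735, 0.679, -0.002]
contact_force: [-2.2, -1.6, -3.2]
width: 0.0089
gripper_force: 44.0
```

```bash
python3 -m pendant '[{"dx":-0.01,"dy":0,"dz":0,"rx":0,"ry":0,"rz":0,"hand":0.0},{"dx":-0.01,"dy":0,"dz":0,"rx":0,"ry":0,"rz":0,"hand":0.0},{"dx":-0.01,"dy":0,"dz":0,"rx":0,"ry":0,"rz":0,"hand":0.0},{"dx":0,"dy":0,"dz":0,"rx":0,"ry":0,"rz":0,"hand":0.0}]'
python3 -m pendant '[{"dx":-0.01,"dy":0,"dz":0,"rx":0,"ry":0,"rz":0,"hand":0.0},{"dx":-0.01,"dy":0,"dz":0,"rx":0,"ry":0,"rz":0,"hand":0.0},{"dx":-0.01,"dy":0,"dz":0,"rx":0,"ry":0,"rz":0,"hand":0.0},{"dx":0,"dy":0,"dz":0,"rx":0,"ry":0,"rz":0,"hand":0.0}]'
python3 -m pendant '[{"dx":-0.01,"dy":0,"dz":0,"rx":0,"ry":0,"rz":0,"hand":0.0},{"dx":-0.01,"dy":0,"dz":0,"rx":0,"ry":0,"rz":0,"hand":0.0},{"dx":-0.007,"dy":0,"dz":0,"rx":0,"ry":0,"rz":0,"hand":0.0},{"dx":0,"dy":0,"dz":0,"rx":0,"ry":0,"rz":0,"hand":0.0}]'
```

```text
clock: 10.05
position: [0.6167, 0.1902, 0.021]
ee_rot: [-0.0, 0.735, 0.678, 0.001]
contact_force: [-3.0, 2.9, 4.1]
width: 0.0092
gripper_force: 45.1
clock: 10.38
position: [0.6143, 0.1602, 0.021]
ee_rot: [-0.0, 0.735, 0.679, 0.001]
contact_force: [-3.3, 2.6, 6.2]
width: 0.0086
gripper_force: 45.2
clock: 10.72
position: [0.6122, 0.1335, 0.021]
ee_rot: [-0.0, 0.734, 0.679, 0.001]
contact_force: [-2.9, 3.3, 5.5]
width: 0.009
gripper_force: 45.3
```

```bash
python3 -m pendant '[{"dx":-0.005,"dy":0,"dz":0,"rx":0,"ry":0,"rz":0,"hand":0.0},{"dx":-0.005,"dy":0,"dz":0,"rx":0,"ry":0,"rz":0,"hand":0.0},{"dx":0,"dy":0,"dz":0,"rx":0,"ry":0,"rz":0,"hand":0.0}]'
python3 -m pendant '[{"dx":-0.003,"dy":0,"dz":0,"rx":0,"ry":0,"rz":0,"hand":0.0},{"dx":0,"dy":0,"dz":0,"rx":0,"ry":0,"rz":0,"hand":0.0}]'
python3 -m pendant '[{"dx":-0.002,"dy":0,"dz":0,"rx":0,"ry":0,"rz":0,"hand":0.0},{"dx":0,"dy":0,"dz":0,"rx":0,"ry":0,"rz":0,"hand":0.0}]'
python3 -m pendant '[{"dx":-0.0015,"dy":0,"dz":0,"rx":0,"ry":0,"rz":0,"hand":0.0},{"dx":0,"dy":0,"dz":0,"rx":0,"ry":0,"rz":0,"hand":0.0}]'
```

```text
clock: 10.97
position: [0.6114, 0.1243, 0.021]
ee_rot: [-0.0, 0.734, 0.679, 0.001]
contact_force: [-4.1, 4.6, 5.5]
width: 0.0088
gripper_force: 45.3
clock: 11.13
position: [0.6112, 0.1217, 0.021]
ee_rot: [-0.0, 0.734, 0.679, 0.001]
contact_force: [-3.8, 5.2, 6.1]
width: 0.0092
gripper_force: 45.3
clock: 11.3
position: [0.6111, 0.1202, 0.021]
ee_rot: [-0.001, 0.734, 0.679, 0.002]
contact_force: [-3.4, 7.0, 5.8]
width: 0.0094
gripper_force: 45.3
clock: 11.47
position: [0.6114, 0.1192, 0.021]
ee_rot: [-0.001, 0.734, 0.679, 0.002]
contact_force: [-1.9, 8.6, 5.9]
width: 0.0089
gripper_force: 45.2
```

```bash
python3 -m pendant '[{"dx":-0.0015,"dy":0,"dz":0,"rx":0,"ry":0,"rz":0,"hand":0.0},{"dx":0,"dy":0,"dz":0,"rx":0,"ry":0,"rz":0,"hand":0.0}]'
python3 -m pendant '[{"dx":-0.0015,"dy":0,"dz":0,"rx":0,"ry":0,"rz":0,"hand":0.0},{"dx":0,"dy":0,"dz":0,"rx":0,"ry":0,"rz":0,"hand":0.0},{"dx":0,"dy":0,"dz":0,"rx":0,"ry":0,"rz":0,"hand":0.0}]'
```

```text
clock: 11.63
position: [0.6116, 0.1183, 0.0211]
ee_rot: [-0.001, 0.735, 0.678, 0.003]
contact_force: [-1.5, 10.3, 4.7]
width: 0.0087
gripper_force: 45.1
clock: 11.88
position: [0.6115, 0.1174, 0.021]
ee_rot: [-0.001, 0.735, 0.678, 0.003]
contact_force: [-1.8, 11.7, 4.2]
width: 0.009
gripper_force: 45.1
```

```bash
python3 -m pendant '[{"dx":0,"dy":0,"dz":0,"rx":0,"ry":0,"rz":0,"hand":0.021},{"dx":0,"dy":0,"dz":0,"rx":0,"ry":0,"rz":0,"hand":0.021},{"dx":0,"dy":0,"dz":0,"rx":0,"ry":0,"rz":0,"hand":0.021},{"dx":0,"dy":0,"dz":-0.03,"rx":0,"ry":0,"rz":0,"hand":0.021},{"dx":0,"dy":0,"dz":-0.04,"rx":0,"ry":0,"rz":0,"hand":0.021},{"dx":0,"dy":0,"dz":-0.04,"rx":0,"ry":0,"rz":0,"hand":0.021},{"dx":0,"dy":0,"dz":-0.04,"rx":0,"ry":0,"rz":0,"hand":0.021},{"dx":0,"dy":0,"dz":0,"rx":0,"ry":0,"rz":0,"hand":0.021},{"dx":0,"dy":0,"dz":0,"rx":0,"ry":0,"rz":0,"hand":0.021},{"dx":0,"dy":0,"dz":0,"rx":0,"ry":0,"rz":0,"hand":0.021}]'
cat > c.py <<'E'
from fit import *
b=np.array([.6008,-.0216,np.radians(-94.3)])
w=pickle.load(open("w1.pkl","rb"));v=pickle.load(open("w2.pkl","rb"));t=pickle.load(open("t1.pkl","rb"))
E
python3 - <<'E'
from c import *
s=cam("side");d=cam("wrist");pickle.dump((s,d),open("w5.pkl","wb"))
ob=[(s,np.array([366,247])/1.5),(v,np.array([410,464])/1.5625),(w,np.array([438,553])/1.5625)]
r=least_squares(lambda q:np.concatenate([(proj(c,T(b,[(q[0],q[1],q[2])]))[0]-uv) for c,uv in ob]),[.04,0,.1])
print("bar in bay",r.x,r.fun)
a=cv2.resize(d["frame"][:,:,::-1],(512,384)); 
x=s["frame"][140:290,150:300,::-1]; x=cv2.resize(x,(288,384)) if 0 else cv2.resize(x,(288,288),interpolation=cv2.INTER_CUBIC)
o=np.zeros((384,800,3),np.uint8);o[:,:512]=a;o[:288,512:]=x;cv2.imwrite("pics/w5.png",o)
E
```

```text
clock: 12.72
position: [0.6106, 0.1132, 0.1699]
ee_rot: [0.001, 0.734, 0.679, -0.0]
contact_force: [-0.1, -0.1, -0.3]
width: 0.021
gripper_force: 0.0
bar in bay [ 0.0419 -0.0017  0.1341] [-1.4003 -0.9618  0.0931  0.0225 -0.7256 -0.5345]
```

View pics/w5.png

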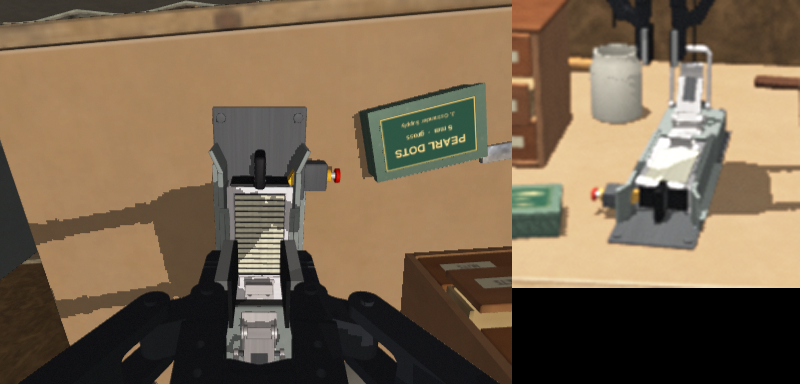

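The cassette is in the channel with its tail edge at about (259,186). The yellow bolt shows behind the tail at (291,182) in the wrist view and (636,190) in the side crop. The bar triangulates to bay (0.042, -0.002, 0.134), so the lever is at about 1.1 rad. I'll go over the latch and come down on the plenum side.

```bash
python3 - <<'E'
from c import *
s,d=pickle.load(open("w5.pkl","rb"))
inv=lambda P:np.array([T([0,0,-b[2]],[(p[0]-b[0],p[1]-b[1],p[2])])[0] for p in P])
print(inv(ray(d,[(259,186),(291,182),(259,279)],[.036,.022,.052])))
print("tip if 1.1", proj(v,T(b,[(.048,0,.105)]))*1.5625)
E
python3 -m pendant '[{"dx":-0.036,"dy":0,"dz":-0.005,"rx":0,"ry":0,"rz":0,"hand":0.0},{"dx":-0.037,"dy":0,"dz":-0.005,"rx":0,"ry":0,"rz":0,"hand":0.0},{"dx":-0.037,"dy":0,"dz":0,"rx":0,"ry":0,"rz":0,"hand":0.0},{"dx":-0.037,"dy":0,"dz":0,"rx":0,"ry":0,"rz":0,"hand":0.0},{"dx":-0.037,"dy":0,"dz":0,"rx":0,"ry":0,"rz":0,"hand":0.0},{"dx":-0.036,"dy":0,"dz":0,"rx":0,"ry":0,"rz":0,"hand":0.0},{"dx":0,"dy":0,"dz":0,"rx":0,"ry":0,"rz":0,"hand":0.0},{"dx":0,"dy":0,"dz":0,"rx":0,"ry":0,"rz":0,"hand":0.0}]'
```

```text
[[-0.1288 -0.0011  0.036 ]
 [-0.1282  0.0289  0.022 ]
 [-0.0428 -0.0011  0.052 ]]
tip if 1.1 [[412.3181 444.0028]]
clock: 13.48
position: [0.5923, -0.1072, 0.1777]
ee_rot: [-0.001, 0.735, 0.678, -0.001]
contact_force: [0.5, 1.0, 0.2]
width: 0.0002
gripper_force: 0.0
```

```bash
python3 -m pendant '[{"dx":0,"dy":0.002,"dz":0.03,"rx":0,"ry":0,"rz":0,"hand":0.0},{"dx":0,"dy":0,"dz":0.03,"rx":0,"ry":0,"rz":0,"hand":0.0},{"dx":0,"dy":0,"dz":0.025,"rx":0,"ry":0,"rz":0,"hand":0.0},{"dx":0,"dy":0,"dz":0,"rx":0,"ry":0,"rz":0,"hand":0.0},{"dx":0,"dy":0,"dz":0,"rx":0,"ry":0,"rz":0,"hand":0.0}]'
python3 -m pendant '[{"dx":0.01,"dy":0,"dz":0,"rx":0,"ry":0,"rz":0,"hand":0.0},{"dx":0.01,"dy":0,"dz":0,"rx":0,"ry":0,"rz":0,"hand":0.0},{"dx":0.005,"dy":0,"dz":0,"rx":0,"ry":0,"rz":0,"hand":0.0},{"dx":0,"dy":0,"dz":0,"rx":0,"ry":0,"rz":0,"hand":0.0}]'
python3 -m pendant '[{"dx":0.006,"dy":0,"dz":0,"rx":0,"ry":0,"rz":0,"hand":0.0},{"dx":0.006,"dy":0,"dz":0,"rx":0,"ry":0,"rz":0,"hand":0.0},{"dx":0.006,"dy":0,"dz":0,"rx":0,"ry":0,"rz":0,"hand":0.0},{"dx":0,"dy":0,"dz":0,"rx":0,"ry":0,"rz":0,"hand":0.0}]'
```

```text
clock: 13.9
position: [0.594, -0.1037, 0.0927]
ee_rot: [-0.002, 0.734, 0.679, -0.001]
contact_force: [0.8, -0.5, 0.1]
width: -0.0001
gripper_force: 0.0
clock: 14.23
position: [0.5984, -0.0788, 0.0963]
ee_rot: [0.001, 0.734, 0.68, 0.001]
contact_force: [-0.3, 0.1, 0.7]
width: 0.0001
gripper_force: 0.0
clock: 14.57
position: [0.5987, -0.0611, 0.0948]
ee_rot: [-0.0, 0.734, 0.679, 0.0]
contact_force: [-0.5, 0.3, 0.7]
width: 0.0
gripper_force: 0.0
```

```bash
python3 -m pendant '[{"dx":0.006,"dy":0,"dz":0,"rx":0,"ry":0,"rz":0,"hand":0.0},{"dx":0.006,"dy":0,"dz":0,"rx":0,"ry":0,"rz":0,"hand":0.0},{"dx":0,"dy":0,"dz":0,"rx":0,"ry":0,"rz":0,"hand":0.0}]'
python3 -m pendant '[{"dx":0.005,"dy":0,"dz":0,"rx":0,"ry":0,"rz":0,"hand":0.0},{"dx":0.005,"dy":0,"dz":0,"rx":0,"ry":0,"rz":0,"hand":0.0},{"dx":0,"dy":0,"dz":0,"rx":0,"ry":0,"rz":0,"hand":0.0}]'
python3 - <<'E'
from c import *
s=cam("side");d=cam("top");pickle.dump((s,d),open("w6.pkl","wb"))
x=cv2.resize(s["frame"][130:290,180:300,::-1],(450,600),interpolation=cv2.INTER_CUBIC)
cv2.imwrite("pics/w6.png",x)
E
```

```text
clock: 14.82
position: [0.5996, -0.0492, 0.0944]
ee_rot: [-0.0, 0.734, 0.679, 0.0]
contact_force: [0.9, -0.3, -0.3]
width: -0.0002
gripper_force: 0.0
clock: 15.07
position: [0.6003, -0.0395, 0.0944]
ee_rot: [-0.0, 0.734, 0.679, 0.0]
contact_force: [0.1, 1.2, -0.2]
width: -0.0004
gripper_force: 0.0
```

View pics/w6.png

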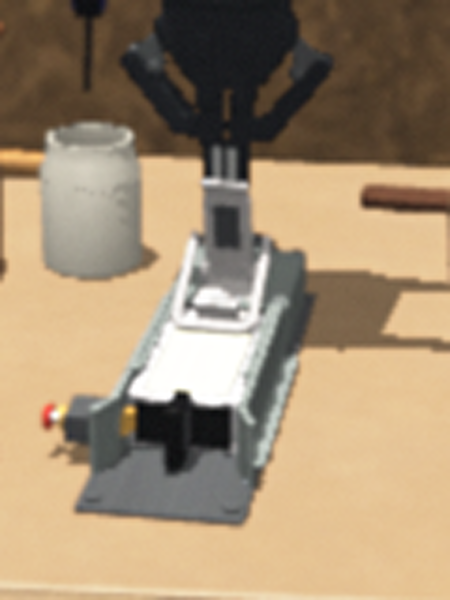

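The loop has fallen forward, with its bar at (218,322) in the crop lying on the cassette side. The lever stands about upright at (225,210), and the bolt shows yellow behind the tail.

```bash
python3 - <<'E'
from c import *
s,d=pickle.load(open("w6.pkl","rb"))
inv=lambda P:np.array([T([0,0,-b[2]],[(p[0]-b[0],p[1]-b[1],p[2])])[0] for p in P])
print(inv(ray(s,[(238.1,215.9)]*3,[.040,.048,.056])))
print("tail",inv(ray(s,[(180+185/3.75,130+400/3.75)],[.036])))
print("tip", inv(ray(s,[(180+225/3.75,130+183/3.75)]*3,[.105,.110,.115])))
E
python3 -m pendant '[{"dx":0.004,"dy":0,"dz":0,"rx":0,"ry":0,"rz":0,"hand":0.0},{"dx":0.004,"dy":0,"dz":0,"rx":0,"ry":0,"rz":0,"hand":0.0},{"dx":0,"dy":0,"dz":0,"rx":0,"ry":0,"rz":0,"hand":0.0}]'
```

```text
[[-0.0388 -0.0057  0.04  ]
 [-0.0568 -0.0088  0.048 ]
 [-0.0748 -0.0118  0.056 ]]
tail [[-0.1339 -0.0044  0.036 ]]
tip [[ 0.0204  0.0005  0.105 ]
 [ 0.0061 -0.0019  0.11  ]
 [-0.0082 -0.0042  0.115 ]]
clock: 15.42
position: [0.6011, -0.032, 0.0946]
ee_rot: [-0.0, 0.734, 0.679, 0.0]
contact_force: [0.4, 0.2, -0.3]
width: -0.0001
gripper_force: 0.0
```

The bar line fits only a bar lying low at bay x ≈ -0.040, which matches the 70 mm loop for a lever near 1.7 rad. So it has dropped behind the keeper. Next I'll move the fingers over to the mouth side of the lever.

```bash
python3 -m pendant '[{"dx":-0.005,"dy":0,"dz":0,"rx":0,"ry":0,"rz":0,"hand":0.0},{"dx":0,"dy":0,"dz":-0.025,"rx":0,"ry":0,"rz":0,"hand":0.0},{"dx":0,"dy":0,"dz":-0.025,"rx":0,"ry":0,"rz":0,"hand":0.0},{"dx":0,"dy":0,"dz":0,"rx":0,"ry":0,"rz":0,"hand":0.0},{"dx":0.03,"dy":0,"dz":0,"rx":0,"ry":0,"rz":0,"hand":0.0},{"dx":0.03,"dy":0,"dz":0,"rx":0,"ry":0,"rz":0,"hand":0.0},{"dx":0,"dy":0,"dz":0,"rx":0,"ry":0,"rz":0,"hand":0.0},{"dx":0,"dy":0,"dz":0,"rx":0,"ry":0,"rz":0,"hand":0.0}]'
python3 - <<'E'
from c import *
s=cam("side");d=cam("wrist");pickle.dump((s,d),open("w7.pkl","wb"))
a=cv2.resize(s["frame"][165:245,200:280,::-1],(400,400),interpolation=cv2.INTER_CUBIC)
e=cv2.resize(d["frame"][184:384,150:350,::-1],(400,400),interpolation=cv2.INTER_CUBIC)
cv2.imwrite("pics/w7.png",np.hstack([a,e]))
E
```

```text
clock: 16.08
position: [0.6052, 0.0233, 0.1444]
ee_rot: [-0.0, 0.733, 0.68, -0.0]
contact_force: [-0.1, 0.2, -0.2]
width: 0.0001
gripper_force: 0.0
```

View pics/w7.png

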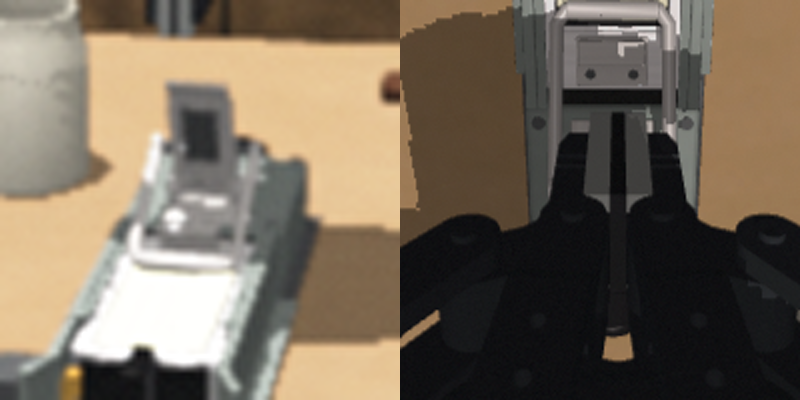

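The bar lies on the tail side of the keeper plate, at (617,10) in the wrist crop and (190,262) in the side crop. The lever stands up.

```bash
python3 - <<'E'
from c import *
s,d=pickle.load(open("w7.pkl","rb"))
inv=lambda P:np.array([T([0,0,-b[2]],[(p[0]-b[0],p[1]-b[1],p[2])])[0] for p in P])
print(inv(ray(d,[(258.5,189)]*3,[.040,.048,.056])))
print("keeper plate tail/nose edge",inv(ray(d,[(255,198),(255,228)],[.05,.038])))
ob=[(s,np.array([200+190/5,165+262/5])),(d,np.array([258.5,189]))]
r=least_squares(lambda q:np.concatenate([(proj(c,T(b,[(q[0],q[1],q[2])]))[0]-uv) for c,uv in ob]),[-.04,0,.04])
print("bar",r.x,r.fun); print("tip",inv(ray(s,[(200+200/5,165+85/5)]*2,[.11,.115])))
E
```

```text
[[-0.0444  0.0008  0.04  ]
 [-0.047   0.0008  0.048 ]
 [-0.0497  0.0008  0.056 ]]
keeper plate tail/nose edge [[-0.0403 -0.0019  0.05  ]
 [-0.0089 -0.0022  0.038 ]]
bar [-0.0433 -0.0001  0.0375] [-2.8365  0.2148 -1.0417  0.2316]
tip [[-0.0149 -0.0054  0.11  ]
 [-0.0289 -0.0077  0.115 ]]
```

The bar is down behind the keeper at bay x ≈ -0.044, z ≈ 0.039, with the lever near 1.9 rad. Next I'll swing the lever over.

```bash
python3 -m pendant '[{"dx":0,"dy":0,"dz":0.024,"rx":0,"ry":0,"rz":0,"hand":0.0},{"dx":0,"dy":0,"dz":0.022,"rx":0,"ry":0,"rz":0,"hand":0.0},{"dx":-0.014,"dy":0,"dz":0,"rx":0,"ry":0,"rz":0,"hand":0.0},{"dx":-0.014,"dy":0,"dz":0,"rx":0,"ry":0,"rz":0,"hand":0.0},{"dx":-0.008,"dy":0,"dz":-0.002,"rx":0,"ry":0,"rz":0,"hand":0.0},{"dx":-0.008,"dy":0,"dz":-0.002,"rx":0,"ry":0,"rz":0,"hand":0.0},{"dx":-0.007,"dy":0,"dz":-0.001,"rx":0,"ry":0,"rz":0,"hand":0.0},{"dx":-0.007,"dy":0,"dz":0,"rx":0,"ry":0,"rz":0,"hand":0.0},{"dx":0,"dy":0,"dz":0,"rx":0,"ry":0,"rz":0,"hand":0.0}]'
python3 -m pendant '[{"dx":-0.008,"dy":0,"dz":0.002,"rx":0,"ry":0,"rz":0,"hand":0.0},{"dx":-0.007,"dy":0,"dz":0.002,"rx":0,"ry":0,"rz":0,"hand":0.0},{"dx":0,"dy":0,"dz":0,"rx":0,"ry":0,"rz":0,"hand":0.0}]'
```

```text
clock: 16.93
position: [0.6014, -0.0375, 0.1046]
ee_rot: [0.001, 0.735, 0.678, 0.0]
contact_force: [-0.3, -0.1, 0.7]
width: 0.0001
gripper_force: 0.0
clock: 17.18
position: [0.5998, -0.0516, 0.0994]
ee_rot: [0.0, 0.734, 0.679, -0.0]
contact_force: [0.0, 0.2, 0.2]
width: -0.0005
gripper_force: 0.0
```

```bash
python3 -m pendant '[{"dx":-0.006,"dy":0,"dz":0.004,"rx":0,"ry":0,"rz":0,"hand":0.0},{"dx":-0.006,"dy":0,"dz":0.004,"rx":0,"ry":0,"rz":0,"hand":0.0},{"dx":0,"dy":0,"dz":0,"rx":0,"ry":0,"rz":0,"hand":0.0}]'
python3 -m pendant '[{"dx":-0.005,"dy":0,"dz":0.006,"rx":0,"ry":0,"rz":0,"hand":0.0},{"dx":-0.005,"dy":0,"dz":0.006,"rx":0,"ry":0,"rz":0,"hand":0.0},{"dx":0,"dy":0,"dz":0,"rx":0,"ry":0,"rz":0,"hand":0.0}]'
python3 -m pendant '[{"dx":-0.0025,"dy":0,"dz":0.005,"rx":0,"ry":0,"rz":0,"hand":0.0},{"dx":-0.0025,"dy":0,"dz":0.005,"rx":0,"ry":0,"rz":0,"hand":0.0},{"dx":0,"dy":0,"dz":0,"rx":0,"ry":0,"rz":0,"hand":0.0}]'
```

```text
clock: 17.43
position: [0.5984, -0.0635, 0.0907]
ee_rot: [-0.0, 0.734, 0.679, -0.001]
contact_force: [-0.2, -1.0, -0.3]
width: -0.0001
gripper_force: 0.0
clock: 17.68
position: [0.597, -0.0734, 0.078]
ee_rot: [-0.001, 0.734, 0.679, -0.001]
contact_force: [-0.6, -0.3, -0.6]
width: 0.0001
gripper_force: 0.0
clock: 17.93
position: [0.5965, -0.0777, 0.0681]
ee_rot: [-0.001, 0.734, 0.679, -0.001]
contact_force: [0.5, 0.4, -1.3]
width: 0.0001
gripper_force: 0.0
```

```bash
python3 -m pendant '[{"dx":-0.001,"dy":0,"dz":0.003,"rx":0,"ry":0,"rz":0,"hand":0.0},{"dx":0,"dy":0,"dz":0,"rx":0,"ry":0,"rz":0,"hand":0.0}]'
python3 - <<'E'
from c import *
s=cam("side");d=cam("wrist");pickle.dump((s,d),open("w8.pkl","wb"))
s0,d0=pickle.load(open("w7.pkl","rb"))
# side view brightness of lever column & loop bar area, before/after
for S in (s0,s):
    g=cv2.cvtColor(S["frame"],cv2.COLOR_RGB2GRAY); print(g[176:226:1,240])
inv=lambda P:np.array([T([0,0,-b[2]],[(p[0]-b[0],p[1]-b[1],p[2])])[0] for p in P])
g=cv2.cvtColor(d["frame"],cv2.COLOR_RGB2GRAY)
for x,z in [(-.044,.04),(-.033,.043),(-.0345,.052),(0,.038)]:
    print(x,z,proj(d,T(b,[(x,0,z)]))[0],proj(s,T(b,[(x,0,z)]))[0])
E
```

```text
clock: 18.1
position: [0.5971, -0.0784, 0.0659]
ee_rot: [-0.0, 0.734, 0.679, -0.0]
contact_force: [-0.6, 0.0, -0.8]
width: -0.0
gripper_force: 0.0
[203 204 204 202 199 176 129 105 108 113 105  70  49  48  46  48  47  46
  48  47  59  90 107 112 111 104 109 139 185 183 154 142 142 140 145 137
 120 116 117 159 236 245 200 209 255 255 255 255 255 255]
[108 114 112 111 109 111 111 110 110 107 104 105 116 135 127 126 127 126
 141 151 197 241 242 237 247 247 168 102 132 142 182 240 243 247 249 182
 192 251 219 136 141 232 255 255 255 255 255 255 255 255]
-0.044 0.04 [257.2156  40.3664] [235.0867 216.6743]
-0.033 0.043 [257.25    64.8848] [235.9737 213.4188]
-0.0345 0.052 [257.1417  60.3469] [235.8717 209.8891]
0 0.038 [257.4751 132.7704] [238.5003 209.7454]
```

```bash
python3 - <<'E'
from c import *
s,d=pickle.load(open("w8.pkl","rb"));s0,d0=pickle.load(open("w7.pkl","rb"))
def prof(D,y,zz=.042):
    f=cv2.cvtColor(D["frame"],cv2.COLOR_RGB2GRAY)
    X=np.arange(-.070,.004,.002); P=proj(D,T(b,[(x,y,zz) for x in X]))
    return X,cv2.remap(f,P[None,:,0].astype(np.float32),P[None,:,1].astype(np.float32),cv2.INTER_LINEAR)[0]
for y in (-.016,0,.016):
    X,a=prof(d0,y);X,c=prof(d,y)
    print("y",y);print("before",dict(zip((X*1000).round().astype(int).tolist(),a.tolist())));print("now   ",dict(zip((X*1000).round().astype(int).tolist(),c.tolist())))
E
```

```text
y -0.016
before {-70: 196, -68: 112, -66: 190, -64: 181, -62: 90, -60: 199, -58: 157, -56: 127, -54: 198, -52: 118, -50: 124, -48: 152, -46: 203, -44: 168, -42: 109, -40: 18, -38: 115, -36: 114, -34: 106, -32: 107, -30: 108, -28: 111, -26: 110, -24: 105, -22: 104, -20: 101, -18: 102, -16: 103, -14: 103, -12: 110, -10: 19, -8: 17, -6: 16, -4: 26, -2: 59, 0: 69, 2: 72, 4: 84}
now    {-70: 0, -68: 0, -66: 0, -64: 0, -62: 0, -60: 196, -58: 164, -56: 68, -54: 196, -52: 164, -50: 156, -48: 167, -46: 95, -44: 195, -42: 164, -40: 76, -38: 192, -36: 153, -34: 153, -32: 197, -30: 154, -28: 100, -26: 109, -24: 127, -22: 202, -20: 200, -18: 201, -16: 191, -14: 189, -12: 181, -10: 179, -8: 187, -6: 102, -4: 29, -2: 30, 0: 75, 2: 120, 4: 132}
y 0
before {-70: 191, -68: 109, -66: 186, -64: 178, -62: 82, -60: 196, -58: 154, -56: 126, -54: 193, -52: 113, -50: 78, -48: 142, -46: 190, -44: 177, -42: 122, -40: 34, -38: 203, -36: 183, -34: 95, -32: 94, -30: 102, -28: 101, -26: 101, -24: 100, -22: 98, -20: 97, -18: 100, -16: 101, -14: 100, -12: 112, -10: 20, -8: 16, -6: 16, -4: 26, -2: 58, 0: 37, 2: 13, 4
[... 406 characters left out ...]
66: 165, -64: 185, -62: 79, -60: 199, -58: 161, -56: 101, -54: 196, -52: 124, -50: 144, -48: 135, -46: 176, -44: 186, -42: 137, -40: 29, -38: 171, -36: 151, -34: 191, -32: 142, -30: 122, -28: 118, -26: 120, -24: 119, -22: 117, -20: 122, -18: 119, -16: 117, -14: 119, -12: 117, -10: 24, -8: 18, -6: 16, -4: 26, -2: 59, 0: 68, 2: 72, 4: 73}
now    {-70: 0, -68: 0, -66: 0, -64: 0, -62: 0, -60: 193, -58: 161, -56: 79, -54: 192, -52: 161, -50: 135, -48: 166, -46: 114, -44: 190, -42: 161, -40: 76, -38: 189, -36: 155, -34: 141, -32: 214, -30: 182, -28: 114, -26: 129, -24: 215, -22: 222, -20: 222, -18: 223, -16: 222, -14: 223, -12: 222, -10: 222, -8: 219, -6: 113, -4: 17, -2: 17, 0: 55, 2: 96, 4: 131}
```

At y = ±16 mm the bar's bright-then-dark pattern has moved from bay x ≈ -0.045 to about -0.031, the keeper's seat, so the loop is hooked. I'll press further to make sure the lever is flat.

```bash
python3 -m pendant '[{"dx":0,"dy":0,"dz":0.003,"rx":0,"ry":0,"rz":0,"hand":0.0},{"dx":0,"dy":0,"dz":0,"rx":0,"ry":0,"rz":0,"hand":0.0}]'
python3 -m pendant '[{"dx":0,"dy":0,"dz":0.003,"rx":0,"ry":0,"rz":0,"hand":0.0},{"dx":0,"dy":0,"dz":0,"rx":0,"ry":0,"rz":0,"hand":0.0}]'
python3 -m pendant '[{"dx":0,"dy":0,"dz":0.002,"rx":0,"ry":0,"rz":0,"hand":0.0},{"dx":0,"dy":0,"dz":0,"rx":0,"ry":0,"rz":0,"hand":0.0}]'
```

```text
clock: 18.37
position: [0.5973, -0.0783, 0.0633]
ee_rot: [-0.0, 0.734, 0.679, -0.0]
contact_force: [0.4, -0.0, 0.2]
width: -0.0002
gripper_force: 0.0
clock: 18.53
position: [0.5972, -0.0783, 0.0602]
ee_rot: [-0.0, 0.734, 0.679, -0.0]
contact_force: [-1.0, -0.1, 0.4]
width: 0.0002
gripper_force: 0.0
clock: 18.7
position: [0.5973, -0.0784, 0.0582]
ee_rot: [-0.0, 0.734, 0.679, -0.0]
contact_force: [0.5, 0.3, -0.1]
width: -0.0001
gripper_force: 0.0
```

```bash
python3 -m pendant '[{"dx":0,"dy":0,"dz":0.002,"rx":0,"ry":0,"rz":0,"hand":0.0},{"dx":0,"dy":0,"dz":0,"rx":0,"ry":0,"rz":0,"hand":0.0}]'
python3 -m pendant '[{"dx":0,"dy":0,"dz":0.002,"rx":0,"ry":0,"rz":0,"hand":0.0},{"dx":0,"dy":0,"dz":0,"rx":0,"ry":0,"rz":0,"hand":0.0}]'
```

```text
clock: 18.87
position: [0.5973, -0.0784, 0.0563]
ee_rot: [-0.0, 0.734, 0.679, -0.0]
contact_force: [-0.5, -0.1, 0.1]
width: -0.0002
gripper_force: 0.0
clock: 19.03
position: [0.5977, -0.0785, 0.055]
ee_rot: [0.0, 0.734, 0.679, 0.0]
contact_force: [0.2, -0.4, 2.5]
width: 0.0001
gripper_force: 1.3
```

```bash
python3 -m pendant '[{"dx":0,"dy":0,"dz":0.002,"rx":0,"ry":0,"rz":0,"hand":0.0},{"dx":0,"dy":0,"dz":0.002,"rx":0,"ry":0,"rz":0,"hand":0.0},{"dx":0,"dy":0,"dz":0,"rx":0,"ry":0,"rz":0,"hand":0.0}]'
python3 -m pendant '[{"dx":0,"dy":0,"dz":0.003,"rx":0,"ry":0,"rz":0,"hand":0.0},{"dx":0,"dy":0,"dz":0,"rx":0,"ry":0,"rz":0,"hand":0.0}]'
```

```text
clock: 19.28
position: [0.5979, -0.0785, 0.0546]
ee_rot: [0.001, 0.734, 0.679, 0.001]
contact_force: [-5.9, 1.9, 23.5]
width: -0.0002
gripper_force: 11.6
clock: 19.45
position: [0.598, -0.0785, 0.0543]
ee_rot: [0.002, 0.734, 0.679, 0.001]
contact_force: [-9.9, 2.5, 38.7]
width: -0.0001
gripper_force: 19.0
```

```bash
python3 -m pendant '[{"dx":0,"dy":0,"dz":-0.015,"rx":0,"ry":0,"rz":0,"hand":0.0},{"dx":0,"dy":0,"dz":-0.036,"rx":0,"ry":0,"rz":0,"hand":0.0},{"dx":0,"dy":0,"dz":-0.036,"rx":0,"ry":0,"rz":0,"hand":0.0},{"dx":0,"dy":0,"dz":-0.036,"rx":0,"ry":0,"rz":0,"hand":0.0},{"dx":0.038,"dy":0,"dz":0,"rx":0,"ry":0,"rz":0,"hand":0.02},{"dx":0.038,"dy":0,"dz":0,"rx":0,"ry":0,"rz":0,"hand":0.02},{"dx":0.038,"dy":0,"dz":0,"rx":0,"ry":0,"rz":0,"hand":0.021},{"dx":0.038,"dy":0,"dz":0,"rx":0,"ry":0,"rz":0,"hand":0.021},{"dx":0.038,"dy":0,"dz":0,"rx":0,"ry":0,"rz":0,"hand":0.021},{"dx":0,"dy":0,"dz":0,"rx":0,"ry":0,"rz":0,"hand":0.021},{"dx":0,"dy":0,"dz":0,"rx":0,"ry":0,"rz":0,"hand":0.021},{"dx":0,"dy":0,"dz":0,"rx":0,"ry":0,"rz":0,"hand":0.021}]'
cat > e.py <<'E'
from c import *
s,d=cam("side"),cam("wrist");pickle.dump((s,d),open("w9.pkl","wb"))
s0,d0=pickle.load(open("w5.pkl","rb"));s7,_=pickle.load(open("w7.pkl","rb"))
def rect(D,x0,x1,y0,y1,z):
    X,Y=np.meshgrid(np.arange(x0,x1,.0005),np.arange(y0,y1,.0005),indexing="ij")
    P=proj(D,T(b,np.c_[X.ravel(),Y.ravel(),np.full(X.size,z)])).astype(np.float32).reshape(*X.shape,2)
    return cv2.remap(cv2.cvtColor(D["frame"],cv2.COLOR_RGB2GRAY).astype(np.float32),P[...,0],P[...,1],cv2.INTER_LINEAR)
for n,a in {"grip+tail":(-.165,-.115,-.025,.02,.036),"pleats":(-.125,-.06,-.022,.02,.036),"sill":(-.195,-.165,-.044,.044,.004)}.items():
    A,B=rect(d0,*a),rect(d,*a);print(n,cv2.phaseCorrelate(A,B,cv2.createHanningWindow(A.shape[::-1],cv2.CV_32F)))
# tail edge profile and side-view lever tip
print(rect(d0,-.14,-.12,.012,.02,.036).mean(1).astype(int));print(rect(d,-.14,-.12,.012,.02,.036).mean(1).astype(int))
for S in (s7,s): print(cv2.cvtColor(S["frame"],cv2.COLOR_RGB2GRAY)[176:226,240])
for x,z in ((.082,.055),(.048,.105),(0,.112)): print(proj(s,T(b,[(x,0,z)])))
E
python3 e.py
```

```text
clock: 20.45
position: [0.6121, 0.1107, 0.1703]
ee_rot: [0.0, 0.734, 0.679, -0.0]
contact_force: [-0.7, -0.1, -0.4]
width: 0.0209
gripper_force: 0.0
grip+tail ((-1.5485775087109772, 4.89658542345795), 1.003903616587321)
pleats ((5.065701805998941, 6.176203389536724), 0.43617822859022354)
sill ((0.08563080578346671, -0.38337674313896386), 0.9254872149008292)
[ 92  92  92  67  42  24  12  12  12  11  11  11  11  10  10  10  12  16
  31  45  54  61  64  99 160 198 222 229 230 229 227 227 226 226 216 170
 124  79  66  97 132]
[ 93  93  93  93  92  93  92  92  73  48  29  11  12  12  11  11  10  11
  11  12  12  13  14  32  52  55  58  55  70 140 194 216 228 229 229 228
 227 227 227 227 183]
[203 204 204 202 199 176 129 105 108 113 105  70  49  48  46  48  47  46
  48  47  59  90 107 112 111 104 109 139 185 183 154 142 142 140 145 137
 120 116 117 159 236 245 200 209 255 255 255 255 255 255]
[204 205 204 203 202 203 201 202 202 201 202 206 226 246 252 248 243 237
 218 182 193 238 242 236 245 243 164 105 135 147 186 241 244 248 250 187
 160 221 202 139 141 230 255 255 255 255 232 207 209 208]
[[244.2633 190.2342]]
[[242.1786 174.9874]]
[[238.7021 178.7765]]
```

The cassette has moved a further 2.5 mm forward while the sill is unchanged, so the seal is pressed in by about 3.5 mm. The lever is no longer upright in the side view and was rigid when pressed flat. The gripper is clear, so I'm handing in.

```bash
python3 -c "
from rig import manip
print(manip.sign_off())"
```

```text
the job is handed in; nothing more can be done
None
```

I handed the job in at about 20.5 s: the cassette is in the bay with the bolt out behind it, the loop is hooked on the keeper, the lever is flat and the seal is pressed in by about 3.5 mm, all judged from camera images and contact forces, as sign-off returned no verdict.

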